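Slide a spacer along the jig rail into its corner pocket

TASK

Get the red spacer block ready for drilling: using only the fingers, push it straight across the jig board until it lies flat against the aluminium rail, then, keeping it against the rail all the way, slide it along into the corner pocket until it butts against the end stop. Do not pick up, lift or tip the spacer, leave the bushing, tin, bottle and screwdriver alone, and finish clear of everything with the spacer seated square against both rail and stop.

Things in the scene. Friction and masses are not known exactly. Their poses are not given: they have to be found in the camera images.
- jig: Fixed drilling jig; position and yaw vary. Plywood board 200 (x) by 300 (y) by 12 mm thick. Origin: centre of the board's underside, at bench height; x points across the board towards the rail, y along the rail towards the end stop, z up. Rail, end stop and lip stand on it, 18 mm high (tops 30 mm above the bench; rail screw heads 32.5 mm).
- rail (a point): Middle of the foot of the rail's inner face: jig x = +75, y = 0, z = +12 mm. The aluminium rail, 22 mm thick, runs the whole length of the board's +x side. Same axes as the jig.
- pocket (a point): Where the fully seated spacer's origin lies, on the board's top: jig x = +55, y = +95, z = +12 mm. Same axes as the jig. Yellow mark 40 by 60 mm on the floor there. The pocket's corner is the rail (inner face x = +75) and a dark steel end stop across the +y end (inner face y = +125, from x = +10 to +75 mm).
- lip (a point): Middle of the foot of the pocket lip's inner face: jig x = +30, y = +107.5, z = +12 mm. Dark steel lip facing the rail, 35 mm long (y = +90 to +125 mm), 16 mm thick (x = +14 to +30 mm): the pocket is 45 mm wide and open towards -y. Same axes as the jig.
- spacer: Loose red metal block, 40 (x) by 60 (y) by 20 mm high, 0.15 to 0.31 kg, two dark dummy holes on top. Origin: centre of its underside, z up. Starts flat on the board, 50 to 95 mm off its seat across the board and 133 to 187 mm along it, turned up to 0.4 rad from the jig. Seated, its long side is along the rail and 25 mm of it juts out of the lip. Slides at 1 to 4 N.
- bushing: Bystander: upright brass bushing, 34 mm outside diameter, 25 mm high, loose on the jig board on the side away from the rail, near the stop end. Origin: centre of its underside.
- tin: Bystander: blue-labelled metal tin, 80 mm diameter, 100 mm high, standing on the bench beyond one end of the jig (either end). Origin: centre of its underside.
- oil: Bystander: white oil bottle with yellow label and red cap, 52 mm diameter, 130 mm high, standing on the bench beyond the other end of the jig. Origin: centre of its underside.
- screwdriver: Bystander: screwdriver lying on the bench beyond the rail, roughly parallel to it. Origin: about the middle of its length, at bench height.
There are look-alikes about, which are no part of the job. Of the things that look like the spacer, the smallest one is meant.

How it is judged:
By the outcome, as a careful person would: the job done as asked, in the order asked, and still so for the second after the job is handed in, with the robot touching nothing.
It also fails if it takes over 51 s, if anything falls off the work surface, if the arm or the gripper's body presses on something with over 40 N, if the wrist force passes 120 N, or if a joint passes its speed limit or range.

ROBOT

A 6-joint arm with a two-finger parallel gripper is mounted at the origin on the work surface. World frame = base frame: x ahead of the robot, y to its left, z up, the work surface at z = 0. Lengths are in m, angles in degrees, forces in N, time in s.
With the tool pointing down it reaches from about 0.3 to 0.75 m from the base axis. Payload 8.5 kg.
Tool frame: the origin (TCP) lies on the centre line of the jaws, within the pads' length; the fingertips stand 19 mm ahead of it and the grasp point (between the pads) is the TCP (env.tcp_to_tips is the z of the fingertips in the tool frame, in m); z points along the fingers, y is the line along which they close (so a half turn about z gives the same grasp; the last joint's range is limited). The gripper opens to 85 mm and grips with 20 to 120 N. Pads are 22 mm wide; open, the fingers measure 114 mm over their backs; the gripper's body (76 mm by 85 mm) begins 54 mm behind the grasp point. The pads swing forward as they close: fully open they stand 13 mm farther back than shut.
Start: joints at [-82.466, 21.807, 74.336, -0, 83.858, -12.336], TCP at [0.187, -0.517, 0.25] pointing down, gripper open.
Joint ranges: [-178.18, 178.18], [-50.72, 133.34], [12.68, 142.11], [-81.47, 261.47], [9.98, 163.14], [-165.26, 165.26]. Speed limits (degrees/s): [136.94, 136.94, 180, 180, 180, 180].

INTERFACE

Orientations are given as a 3x3 rotation matrix whose columns are the frame's x, y, z axes.
In Python, from rig import env gives the robot as it stands.
- The arm moves only by the tool servo_tool, never from a script. Its argument "steps" is a list of rows, each an object of numbers: "tx", "ty", "tz": the shift along the world's x, y, z in cm; "yaw": the turn about the world's z in degrees; "claw": the finger opening in cm, from 0 to 8.54. In form: [{"tx": .., "ty": .., "tz": .., "yaw": .., "claw": ..}, ...]. A call has 1 to 20 rows; each row shifts and turns the commanded pose from where the row before left it; what a row does not reach is not made up. A row lasts 1/10 s, in which the tool goes at most 50 mm and 8.59 degrees, less where a joint would pass 70% of its speed; a pose out of reach is approached as far as the arm can. A call with a gripper value outside its range is refused whole. The fingers move at their own pace and stop on an object; "newtons" is the grip in N (left out, the last holds). Time passes only in rows, so rows that do not move let the fingers close. It gives the time, the measured TCP pose, the force, the opening and the grip force at its end, in the units of the state.
- env.observe(): the state, without advancing time (a new reading comes with each control period).
- env.get_image(name): name is "scene" or "top" or "wrist"; returns (picture, depth): 420x560x3 uint8, red, green, blue; 420x560 float32, m along the optical axis (not along the pixel's ray), 0 where there is no reading.
- env.camera_model(name): a dict with "fovy" (degrees; the focal length in pixels is half the picture's height over the tangent of half this angle, whatever the lens; pixels are square), "cx", "cy" (the principal point, pixels), "dist_coeffs" ([k1, k2, p1, p2, k3] as OpenCV has them; the pictures are not rectified), "T" (4x4, takes a point from camera to world coordinates). Camera axes: x right, y down, z forward; pixel columns grow to the right and rows downward; lengths in m; the calibration is good to about 2 mm. A picture is of the moment at which its call begins: read the wrist's pose just before it. camera_model takes no time and is no camera call; for the wrist camera it gives the pose at the moment of the call.
- env.close_job(): hands the job in; it is judged then, once.
The state is a dict: "time_s": time; "q": joint angles; "qvel": joint speeds; "joint_efforts": joint torques, N m; "position": TCP position; "tool_rot": TCP orientation; "ft_force": force on the tool from outside, world axes, zero at the start; "wrist_torque": the same for the moment, N m; "grip_width": finger opening in m; "gripper_force": force on a finger pad.
Only numpy, scipy, OpenCV 4.12 (cv2) and the standard library are available. Lean on these libraries where they do the work, as an engineer would, in place of code of your own. Each camera call takes 0.05 s, during which the arm holds its last target. There are 200 camera calls.

## Working session

There is one attempt and no reset: what is moved stays moved. The work goes in short steps, Python scripts to look and compute and a tool call to move; the robot and the scene stay as the last step left them, time stands still between calls to the robot, and variables do not carry over. Pictures are saved under pics/ and viewed, at most 10 in all, crops included, and the job is handed in when it is done.

Besides the shell and the picture viewer there is one more tool, called after "Call:" as a command line: name --argument value ..., lists and objects as JSON in quotes. servo_tool: Moves the arm, as the interface text tells. Its arguments: {"type":"object","properties":{"steps":{"type":"array"},"newtons":{"type":"number"}},"required":["steps"]}

```bash
mkdir -p pics; cat > h.py <<'E'
import numpy as np, cv2
from rig import env
def K(m):
    f=210/np.tan(np.radians(m["fovy"]/2)); return np.array([[f,0,m["cx"]],[0,f,m["cy"]],[0,0,1.]])
def ray(m,px,z):
    px=np.asarray(px,float).reshape(-1,1,2)
    n=cv2.undistortPoints(px,K(m),np.array(m["dist_coeffs"],float)).reshape(-1,2)
    T=np.array(m["T"]); d=np.c_[n,np.ones(len(n))]@T[:3,:3].T
    return T[:3,3]+d*((z-T[2,3])/d[:,2])[:,None]
def proj(m,P):
    T=np.linalg.inv(np.array(m["T"])); 
    return cv2.projectPoints(np.asarray(P,float).reshape(-1,1,3),cv2.Rodrigues(T[:3,:3])[0],T[:3,3],K(m),np.array(m["dist_coeffs"],float))[0].reshape(-1,2)
E
python3 - <<'E'
from h import *
for n in("top","scene"):
    m=env.camera_model(n);im,d=env.get_image(n);np.savez(n+"0.npz",im=im,d=d)
    cv2.imwrite(f"pics/{n}0.png",im[:,:,::-1]);print(n,np.round(m["T"],3).tolist(),m["fovy"])
E
```

```text
top [[0.017, -0.998, 0.064, 0.459], [-1.0, -0.018, -0.016, 0.043], [0.017, -0.064, -0.998, 1.401], [0.0, 0.0, 0.0, 1.0]] 45.45683107174959
scene [[-0.282, 0.826, -0.487, 0.999], [0.959, 0.24, -0.148, 0.175], [-0.005, -0.509, -0.861, 0.81], [0.0, 0.0, 0.0, 1.0]] 52.81301025850835
```

View pics/top0.png

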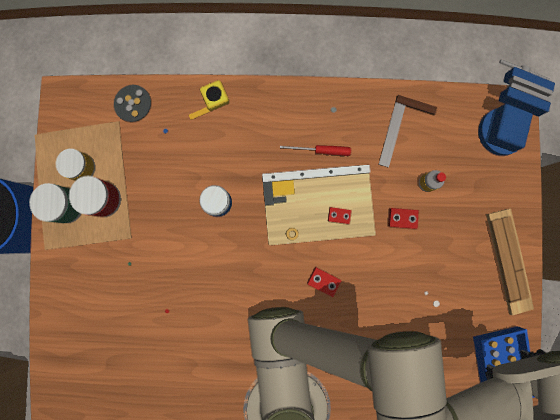

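View pics/scene0.png

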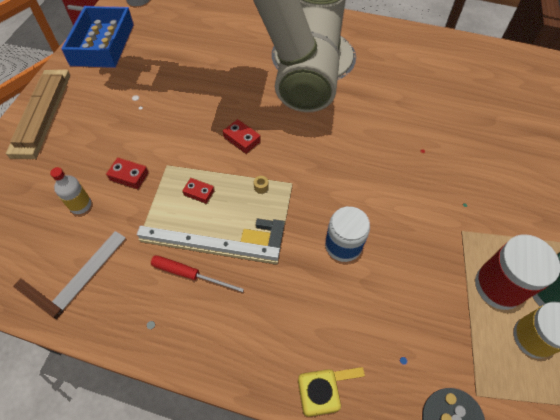

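The top view shows the jig board with corners near (262,172), (369,165), (376,236) and (269,245). The rail is on the far side and the stop and pocket are at the left, near (283,188). The small spacer on the board is at (340,215), and the bushing is at (292,234). The two larger red blocks, at (404,218) and (324,281), are the decoys.

```bash
python3 - <<'E'
from h import *
for n,sp in(("top",(340,215)),("scene",(198,190))):
    m=env.camera_model(n);im=np.load(n+"0.npz")["im"]
    h=cv2.cvtColor(im,cv2.COLOR_RGB2HSV)
    red=(((h[...,0]<8)|(h[...,0]>172))&(h[...,1]>150)&(h[...,2]>70)).astype(np.uint8)
    yel=((h[...,0]>19)&(h[...,0]<30)&(h[...,1]>190)&(h[...,2]>150)).astype(np.uint8)
    for c in cv2.findContours(red,0,2)[0]:
        if cv2.contourArea(c)>80 :
            (x,y),*_=cv2.minAreaRect(c)
            if abs(x-sp[0])+abs(y-sp[1])<25:
                w=ray(m,c.reshape(-1,2),.032)[:,:2].astype(np.float32); print(n,"spacer",cv2.minAreaRect(w))
    for c in cv2.findContours(yel,0,2)[0]:
        if cv2.contourArea(c)>60:
            w=ray(m,c.reshape(-1,2),.012)[:,:2].astype(np.float32); print(n,"yel",cv2.minAreaRect(w))
m=env.camera_model("top")
print(np.round(ray(m,[(369,165),(262,174)],.03),3)) # rail far top edge
print(np.round(ray(m,[(376,236),(269,245)],.012),3))
print(np.round(ray(m,[(432,181),(214,200)],.1),3), np.round(ray(m,[(292,234)],.03),3))
o=env.observe();print(o["position"],np.round(o["tool_rot"],3),np.round(env.camera_model("wrist")["T"],3).tolist(),env.camera_model("wrist")["fovy"])
E
```

```text
top spacer ((0.54518061876297, -0.13521608710289001), (0.05996000021696091, 0.038572683930397034), 83.41261291503906)
scene spacer ((0.5515735745429993, -0.13179868459701538), (0.06436865776777267, 0.045920826494693756), 83.22412109375)
[[ 0.687 -0.218  0.03 ]
 [ 0.655  0.079  0.03 ]]
[[ 0.49  -0.242  0.012]
 [ 0.46   0.056  0.012]]
[[ 0.637 -0.375  0.1  ]
 [ 0.575  0.201  0.1  ]] [[ 0.491 -0.006  0.03 ]]
[ 0.18689573 -0.51702233  0.24978415] [[ 0.94   0.34  -0.   ]
 [ 0.34  -0.94   0.001]
 [ 0.    -0.001 -1.   ]] [[0.339, -0.896, -0.288, 0.261], [-0.941, -0.323, -0.102, -0.491], [-0.001, 0.306, -0.952, 0.373], [0.0, 0.0, 0.0, 1.0]] 59.368253684424694
```

Call:
servo_tool --steps '[{"tx": 1.95,"ty": 2.7,"yaw": -0.86,"claw": 3},{"tx": 1.95,"ty": 2.7,"yaw": -0.86},{"tx": 1.95,"ty": 2.7,"yaw": -0.86},{"tx": 1.95,"ty": 2.7,"yaw": -0.86},{"tx": 1.95,"ty": 2.7,"yaw": -0.86},{"tx": 1.95,"ty": 2.7,"yaw": -0.86},{"tx": 1.95,"ty": 2.7,"yaw": -0.86},{"tx": 1.95,"ty": 2.7,"yaw": -0.86},{"tx": 1.95,"ty": 2.7,"yaw": -0.86},{"tx": 1.95,"ty": 2.7,"yaw": -0.86},{"tx": 1.95,"ty": 2.7,"yaw": -0.86},{"tx": 1.95,"ty": 2.7,"yaw": -0.86},{"tx": 1.95,"ty": 2.7,"yaw": -0.86},{"tx": 1.95,"ty": 2.7,"yaw": -0.86},{"tx": 1.95,"ty": 2.7,"yaw": -0.86},{"tx": 1.95,"ty": 2.7,"yaw": -0.86},{},{},{}]'

```text
invalid input at $.steps[0]: expected keys tx, ty, tz, yaw, claw
```

```bash
python3 - <<'E'
from h import *
m=env.camera_model("wrist");im,d=env.get_image("wrist");np.savez("w1.npz",im=im,d=d,**{k:np.array(v) for k,v in m.items()})
cv2.imwrite("pics/w1.png",im[:,:,::-1])
o=env.observe();print(o["position"],np.round(o["tool_rot"],3),o["grip_width"],o["ft_force"])
E
```

```text
[ 0.18690585 -0.51707103  0.24985723] [[ 0.94   0.34  -0.   ]
 [ 0.34  -0.94   0.001]
 [ 0.    -0.001 -1.   ]] 0.08564881512024919 [-0.13508922 -1.04947994  0.33499618]
```

View pics/w1.png

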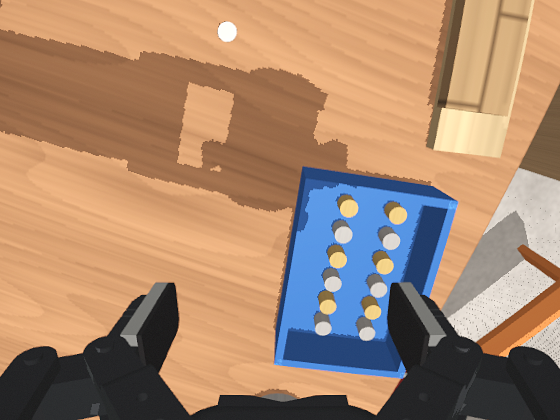

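The arm hasn't moved because the call was refused: every row needs all five keys. The picture shows the start view, with the fingers at the bottom near rows 285–400 and the blue tray behind them.

Call:
servo_tool --steps '[{"tx": 1.85,"ty": 2.7,"tz": 0,"yaw": -0.86,"claw": 3},{"tx": 1.85,"ty": 2.7,"tz": 0,"yaw": -0.86,"claw": 3},{"tx": 1.85,"ty": 2.7,"tz": 0,"yaw": -0.86,"claw": 3},{"tx": 1.85,"ty": 2.7,"tz": 0,"yaw": -0.86,"claw": 3},{"tx": 1.85,"ty": 2.7,"tz": 0,"yaw": -0.86,"claw": 3},{"tx": 1.85,"ty": 2.7,"tz": 0,"yaw": -0.86,"claw": 3},{"tx": 1.85,"ty": 2.7,"tz": 0,"yaw": -0.86,"claw": 3},{"tx": 1.85,"ty": 2.7,"tz": 0,"yaw": -0.86,"claw": 3},{"tx": 1.85,"ty": 2.7,"tz": 0,"yaw": -0.86,"claw": 3},{"tx": 1.85,"ty": 2.7,"tz": 0,"yaw": -0.86,"claw": 3},{"tx": 1.85,"ty": 2.7,"tz": 0,"yaw": -0.86,"claw": 3},{"tx": 1.85,"ty": 2.7,"tz": 0,"yaw": -0.86,"claw": 3},{"tx": 1.85,"ty": 2.7,"tz": 0,"yaw": -0.86,"claw": 3},{"tx": 1.85,"ty": 2.7,"tz": 0,"yaw": -0.86,"claw": 3},{"tx": 1.85,"ty": 2.7,"tz": 0,"yaw": -0.86,"claw": 3},{"tx": 1.85,"ty": 2.7,"tz": 0,"yaw": -0.86,"claw": 3},{"tx": 0,"ty": 0,"tz": 0,"yaw": 0,"claw": 3},{"tx": 0,"ty": 0,"tz": 0,"yaw": 0,"claw": 3},{"tx": 0,"ty": 0,"tz": 0,"yaw": 0,"claw": 3}]'

```text
time_s: 2.05
position: [0.4825, -0.0858, 0.2502]
tool_rot: [[0.994, 0.106, -0.0], [0.106, -0.994, -0.0], [-0.0, -0.0, -1.0]]
ft_force: [0.6, 0.5, 0.6]
grip_width: 0.0306
gripper_force: 0.0
```

```bash
python3 - <<'E'
from h import *
m=env.camera_model("wrist");im,d=env.get_image("wrist");np.savez("w1.npz",im=im,d=d,**{k:np.array(v) for k,v in m.items()})
cv2.imwrite("pics/w2.png",im[:,:,::-1])
o=env.observe();print(o["time_s"],o["position"],np.round(o["tool_rot"],3),o["grip_width"],o["ft_force"])
E
```

```text
2.1 [ 0.48250897 -0.08599496  0.25029039] [[ 0.994  0.105 -0.   ]
 [ 0.105 -0.994 -0.   ]
 [-0.     0.    -1.   ]] 0.030071970673104284 [-0.24353708 -0.21940453  0.43983968]
```

View pics/w2.png

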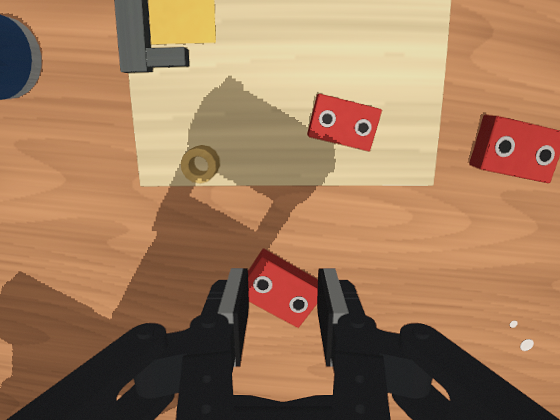

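The wrist view shows the spacer at about (345,121), tilted, and the bushing at (201,163). The board's near edge runs from (140,185) to (434,185). The lip is at (167,57), the yellow mark at (183,20), and a decoy block sits on the bench near the fingers at (285,288).

```bash
python3 - <<'E'
from h import *
w=np.load("w1.npz");m={k:w[k] for k in("fovy","cx","cy","dist_coeffs","T")};im=w["im"]
h=cv2.cvtColor(im,cv2.COLOR_RGB2HSV)
red=(((h[...,0]<8)|(h[...,0]>172))&(h[...,1]>140)&(h[...,2]>165)).astype(np.uint8)
for c in cv2.findContours(red,0,2)[0]:
    if cv2.contourArea(c)>800: 
        z=.032 if cv2.pointPolygonTest(c,(345,121),True)>-30 else .028
        p=ray(m,c.reshape(-1,2),z)[:,:2].astype(np.float32);r=cv2.minAreaRect(p);print(cv2.boundingRect(c),r,cv2.boxPoints(r).round(3).tolist())
e=ray(m,[(140,185),(434,185),(451,1),(130,75)],.012);print(e.round(4))
y=e[0]-e[1];yaw=np.degrees(np.arctan2(-y[0],y[1]));print("yaw near edge",yaw,np.linalg.norm(y))
c,s=np.cos(np.radians(yaw)),np.sin(np.radians(yaw));R=np.array([[c,-s],[s,c]])
O=(e[0]+e[1])[:2]/2+R@[.1,0];print("jig O",O)
for n,p,z in(("lip outer-x corner pts",[(189,50),(188,66),(150,72)],.03),("yellow",[(148,43),(216,43)],.012),("bushing",[(201,162)],.037)):
    print(n,((ray(m,p,z)[:,:2]-O)@R).round(4).tolist())
E
```

```text
(249, 261, 68, 67) ((0.3607858121395111, -0.09979444742202759), (0.07127998024225235, 0.051979806274175644), 64.13748931884766) [[0.32199999690055847, -0.12099999934434891], [0.36899998784065247, -0.14300000667572021], [0.4000000059604645, -0.07900000363588333], [0.3529999852180481, -0.0560000017285347]]
(482, 117, 78, 66) ((0.540593147277832, -0.3172030448913574), (0.07830710709095001, 0.05189855024218559), 86.6446533203125) [[0.5120000243186951, -0.35499998927116394], [0.5640000104904175, -0.3580000102519989], [0.5690000057220459, -0.2800000011920929], [0.5170000195503235, -0.2770000100135803]]
(310, 94, 72, 57) ((0.5449756383895874, -0.13663655519485474), (0.05882304906845093, 0.03917954862117767), 82.84210968017578) [[0.5220000147819519, -0.16300000250339508], [0.5609999895095825, -0.1679999977350235], [0.5680000185966492, -0.10999999940395355], [0.5289999842643738, -0.10499999672174454]]
[[ 0.4617  0.0575  0.012 ]
 [ 0.4931 -0.2406  0.012 ]
 [ 0.6646 -0.2213  0.012 ]
 [ 0.5679  0.0674  0.012 ]]
yaw near edge 6.02360743019464 0.2997998239684853
jig O [ 0.57686588 -0.08104752]
lip outer-x corner pts [[0.0254, 0.0865], [0.012, 0.0881], [0.0077, 0.1228]]
yellow [[0.0347, 0.1288], [0.0332, 0.0655]]
bushing [[-0.0727, 0.0799]]
```

```bash
python3 -c "
from rig import env;print(env.tcp_to_tips)"
```

```text
0.019
```

Call:
servo_tool --steps '[{"tx": 0.25,"ty": -2.85,"tz": 0,"yaw": 0,"claw": 3},{"tx": 0.25,"ty": -2.85,"tz": -2,"yaw": 0,"claw": 3},{"tx": 0,"ty": 0,"tz": -3,"yaw": 0,"claw": 3},{"tx": 0,"ty": 0,"tz": -3,"yaw": 0,"claw": 3},{"tx": 0,"ty": 0,"tz": -3,"yaw": 0,"claw": 3},{"tx": 0,"ty": 0,"tz": -3,"yaw": 0,"claw": 3},{"tx": 0,"ty": 0,"tz": -3,"yaw": 0,"claw": 3},{"tx": 0,"ty": 0,"tz": -2.5,"yaw": 0,"claw": 3},{"tx": 0,"ty": 0,"tz": -1,"yaw": 0,"claw": 3},{"tx": 0,"ty": 0,"tz": 0,"yaw": 0,"claw": 3},{"tx": 0,"ty": 0,"tz": 0,"yaw": 0,"claw": 3}]'

```text
time_s: 3.2
position: [0.4883, -0.1428, 0.0463]
tool_rot: [[0.994, 0.106, 0.001], [0.106, -0.994, -0.001], [0.001, 0.001, -1.0]]
ft_force: [-0.3, 0.3, 0.5]
grip_width: 0.03
gripper_force: 0.0
```

```bash
python3 - <<'E'
from h import *
m=env.camera_model("wrist");im,d=env.get_image("wrist")
cv2.imwrite("pics/w3.png",im[:,:,::-1]);print(env.observe()["ft_force"])
E
```

```text
[ 0.59646505 -0.62445031 -0.27213587]
```

View pics/w3.png

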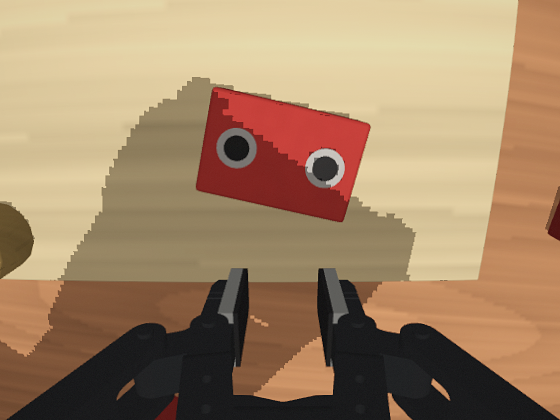

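The spacer is centred ahead of the two fingers, at about (285,155), and the path is clear. I'll lower 1 cm and push across.

Call:
servo_tool --steps '[{"tx": 0,"ty": 0,"tz": -0.5,"yaw": 0,"claw": 3},{"tx": 0,"ty": 0,"tz": -0.4,"yaw": 0,"claw": 3},{"tx": 0.5,"ty": 0.05,"tz": 0,"yaw": 0,"claw": 3},{"tx": 0.5,"ty": 0.05,"tz": 0,"yaw": 0,"claw": 3},{"tx": 0.5,"ty": 0.05,"tz": 0,"yaw": 0,"claw": 3},{"tx": 0.5,"ty": 0.05,"tz": 0,"yaw": 0,"claw": 3},{"tx": 0.5,"ty": 0.05,"tz": 0,"yaw": 0,"claw": 3},{"tx": 0.5,"ty": 0.05,"tz": 0,"yaw": 0,"claw": 3},{"tx": 0.5,"ty": 0.05,"tz": 0,"yaw": 0,"claw": 3},{"tx": 0.5,"ty": 0.05,"tz": 0,"yaw": 0,"claw": 3},{"tx": 0.5,"ty": 0.05,"tz": 0,"yaw": 0,"claw": 3},{"tx": 0.5,"ty": 0.05,"tz": 0,"yaw": 0,"claw": 3}]'

```text
time_s: 4.45
position: [0.5382, -0.1371, 0.0363]
tool_rot: [[0.994, 0.106, -0.0], [0.106, -0.994, 0.0], [-0.0, -0.0, -1.0]]
ft_force: [-3.2, -0.2, 1.3]
grip_width: 0.0297
gripper_force: 1.0
```

```bash
python3 - <<'E'
from h import *
m=env.camera_model("wrist");im,d=env.get_image("wrist")
cv2.imwrite("pics/w4.png",im[:,:,::-1]);print(env.observe()["ft_force"])
E
```

```text
[0.49306097 0.17007469 0.56656044]
```

View pics/w4.png

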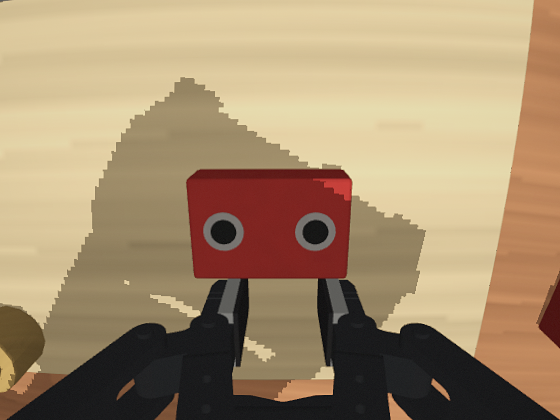

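The spacer is now square against both fingers: its near face is at row 277 and the block spans columns 188–350. Continuing to the rail.

Call:
servo_tool --steps '[{"tx": 0.5,"ty": 0.05,"tz": 0,"yaw": 0,"claw": 3},{"tx": 0.5,"ty": 0.05,"tz": 0,"yaw": 0,"claw": 3},{"tx": 0.5,"ty": 0.05,"tz": 0,"yaw": 0,"claw": 3},{"tx": 0.5,"ty": 0.05,"tz": 0,"yaw": 0,"claw": 3},{"tx": 0.5,"ty": 0.05,"tz": 0,"yaw": 0,"claw": 3},{"tx": 0.5,"ty": 0.05,"tz": 0,"yaw": 0,"claw": 3},{"tx": 0.5,"ty": 0.05,"tz": 0,"yaw": 0,"claw": 3},{"tx": 0.5,"ty": 0.05,"tz": 0,"yaw": 0,"claw": 3},{"tx": 0.5,"ty": 0.05,"tz": 0,"yaw": 0,"claw": 3},{"tx": 0.5,"ty": 0.05,"tz": 0,"yaw": 0,"claw": 3},{"tx": 0.5,"ty": 0.05,"tz": 0,"yaw": 0,"claw": 3},{"tx": 0.5,"ty": 0.05,"tz": 0,"yaw": 0,"claw": 3},{"tx": 0.2,"ty": 0.02,"tz": 0,"yaw": 0,"claw": 3},{"tx": 0.2,"ty": 0.02,"tz": 0,"yaw": 0,"claw": 3},{"tx": 0.2,"ty": 0.02,"tz": 0,"yaw": 0,"claw": 3}]'

```text
time_s: 6.0
position: [0.604, -0.1306, 0.0363]
tool_rot: [[0.994, 0.106, -0.0], [0.106, -0.994, 0.0], [-0.0, -0.0, -1.0]]
ft_force: [-0.6, 0.2, -0.4]
grip_width: 0.0301
gripper_force: 0.5
```

Call:
servo_tool --steps '[{"tx": 0.1,"ty": 0.01,"tz": 0,"yaw": 0,"claw": 3},{"tx": 0.1,"ty": 0.01,"tz": 0,"yaw": 0,"claw": 3},{"tx": 0.1,"ty": 0.01,"tz": 0,"yaw": 0,"claw": 3}]'

```text
time_s: 6.3
position: [0.6053, -0.1305, 0.0363]
tool_rot: [[0.994, 0.107, -0.004], [0.107, -0.994, 0.0], [-0.004, -0.0, -1.0]]
ft_force: [-12.9, -2.5, 8.1]
grip_width: 0.0298
gripper_force: 6.5
```

Call:
servo_tool --steps '[{"tx": -0.3,"ty": -0.03,"tz": 0,"yaw": 0,"claw": 3},{"tx": -1,"ty": -0.1,"tz": 0,"yaw": 0,"claw": 3},{"tx": -2,"ty": -0.2,"tz": 0,"yaw": 0,"claw": 3},{"tx": -1.5,"ty": -0.15,"tz": 3,"yaw": 0,"claw": 3},{"tx": -1,"ty": 0,"tz": 4,"yaw": 0,"claw": 0},{"tx": 0,"ty": 0,"tz": 4,"yaw": 0,"claw": 0},{"tx": 0,"ty": 0,"tz": 2,"yaw": 0,"claw": 0},{"tx": 0,"ty": 0,"tz": 0,"yaw": 0,"claw": 0},{"tx": 0,"ty": 0,"tz": 0,"yaw": 0,"claw": 0}]'

```text
time_s: 7.2
position: [0.5485, -0.135, 0.1659]
tool_rot: [[0.994, 0.106, 0.0], [0.106, -0.994, 0.0], [0.0, -0.0, -1.0]]
ft_force: [0.0, -0.6, -0.7]
grip_width: -0.0002
gripper_force: 0.0
```

```bash
cat > meas.py <<'E'
import sys
from h import *
O=np.array([.57687,-.08105]);a=np.radians(6.02);R=np.array([[np.cos(a),-np.sin(a)],[np.sin(a),np.cos(a)]])
m=env.camera_model("wrist");o=env.observe();im,d=env.get_image("wrist")
cv2.imwrite(f"pics/{sys.argv[1]}.png",im[:,:,::-1])
print(o["time_s"],o["position"].round(4),"tcp jig",(R.T@(o["position"][:2]-O)).round(4))
h=cv2.cvtColor(im,cv2.COLOR_RGB2HSV)
# bright or shadowed red; block side faces may be included, hence also the depth test
T=np.array(m["T"]);v,u=np.mgrid[:420,:560]
n=cv2.undistortPoints(np.c_[u.ravel(),v.ravel()].astype(float).reshape(-1,1,2),K(m),np.array(m["dist_coeffs"],float)).reshape(-1,2)
Z=((np.c_[n,np.ones(len(n))]*d.reshape(-1,1))@T[:3,:3].T+T[:3,3])[:,2].reshape(420,560)
red=(((h[...,0]<8)|(h[...,0]>172))&(h[...,1]>140)&(h[...,2]>60)&(abs(Z-.032)<.005)).astype(np.uint8)
for c in cv2.findContours(red,0,2)[0]:
    if cv2.contourArea(c)>800:
        p=((ray(m,c.reshape(-1,2),.032)[:,:2]-O)@R).astype(np.float32);r=cv2.minAreaRect(p);print("jig",cv2.boundingRect(c),np.round(r[0],4),np.round(r[1],4),r[2])
E
python3 meas.py w5
```

```text
7.2 [ 0.5485 -0.135   0.1659] tcp jig [-0.0339 -0.0507]
jig (233, 52, 90, 62) [ 0.0542 -0.0477] [0.0392 0.0591] 0.08215881139039993
```

View pics/w5.png

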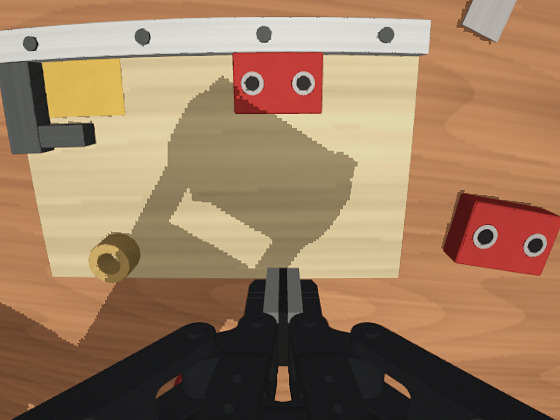

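The spacer lies flat on the rail (yaw error about 0.1°), with its top at pixels (233–322, 52–113). Now I'll turn the tool 90° and go behind its −y end.

Call:
servo_tool --steps '[{"tx": 0.83,"ty": -0.42,"tz": 0,"yaw": 8.18,"claw": 0},{"tx": 0.83,"ty": -0.42,"tz": 0,"yaw": 8.18,"claw": 0},{"tx": 0.83,"ty": -0.42,"tz": 0,"yaw": 8.18,"claw": 0},{"tx": 0.83,"ty": -0.42,"tz": 0,"yaw": 8.18,"claw": 0},{"tx": 0.83,"ty": -0.42,"tz": 0,"yaw": 8.18,"claw": 0},{"tx": 0.83,"ty": -0.42,"tz": 0,"yaw": 8.18,"claw": 0},{"tx": 0.83,"ty": -0.42,"tz": 0,"yaw": 8.18,"claw": 0},{"tx": 0.83,"ty": -0.42,"tz": 0,"yaw": 8.18,"claw": 0},{"tx": 0.83,"ty": -0.42,"tz": 0,"yaw": 8.18,"claw": 0},{"tx": 0.83,"ty": -0.42,"tz": 0,"yaw": 8.18,"claw": 0},{"tx": 0.83,"ty": -0.42,"tz": 0,"yaw": 8.18,"claw": 0},{"tx": 0,"ty": 0,"tz": -3,"yaw": 0,"claw": 0},{"tx": 0,"ty": 0,"tz": -3,"yaw": 0,"claw": 0},{"tx": 0,"ty": 0,"tz": -2,"yaw": 0,"claw": 0},{"tx": 0,"ty": 0,"tz": 0,"yaw": 0,"claw": 0},{"tx": 0,"ty": 0,"tz": 0,"yaw": 0,"claw": 0}]'

```text
time_s: 8.85
position: [0.6401, -0.1813, 0.0858]
tool_rot: [[-0.106, 0.994, -0.001], [0.994, 0.106, 0.001], [0.001, -0.001, -1.0]]
ft_force: [0.2, -0.2, 0.3]
grip_width: 0.0002
gripper_force: 0.0
```

```bash
python3 meas.py w6
```

```text
8.85 [ 0.6401 -0.1813  0.0858] tcp jig [ 0.0524 -0.1064]
jig (244, 74, 86, 125) [ 0.0542 -0.0474] [0.0393 0.0586] 0.104979507625103
```

View pics/w6.png

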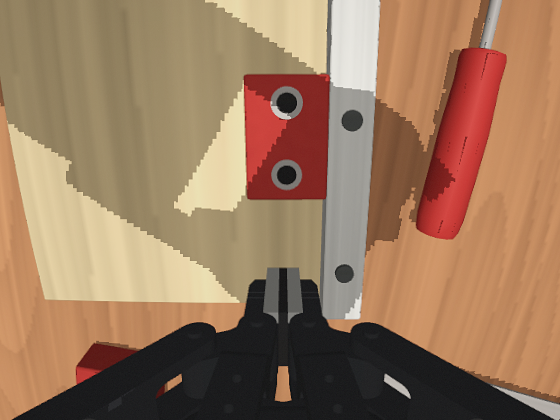

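The tool is behind the spacer, which is still flush with the rail (edge at column 327). I'll lower and start the slide with a slight bias toward the rail.

Call:
servo_tool --steps '[{"tx": -0.4,"ty": -0.04,"tz": -2.5,"yaw": 0,"claw": 0},{"tx": 0,"ty": 0,"tz": -1.5,"yaw": 0,"claw": 0},{"tx": 0,"ty": 0,"tz": -0.9,"yaw": 0,"claw": 0},{"tx": -0.1,"ty": 1,"tz": 0,"yaw": 0,"claw": 0},{"tx": -0.03,"ty": 0.4,"tz": 0,"yaw": 0,"claw": 0},{"tx": -0.03,"ty": 0.4,"tz": 0,"yaw": 0,"claw": 0},{"tx": -0.03,"ty": 0.4,"tz": 0,"yaw": 0,"claw": 0},{"tx": -0.03,"ty": 0.4,"tz": 0,"yaw": 0,"claw": 0},{"tx": -0.03,"ty": 0.4,"tz": 0,"yaw": 0,"claw": 0},{"tx": -0.03,"ty": 0.4,"tz": 0,"yaw": 0,"claw": 0},{"tx": -0.03,"ty": 0.4,"tz": 0,"yaw": 0,"claw": 0}]'

```text
time_s: 10.0
position: [0.6331, -0.1434, 0.0373]
tool_rot: [[-0.106, 0.994, 0.0], [0.994, 0.106, 0.0], [0.0, 0.0, -1.0]]
ft_force: [0.6, -2.7, 1.0]
grip_width: -0.0001
gripper_force: 1.2
```

```bash
python3 meas.py w7
```

```text
10.0 [ 0.6331 -0.1434  0.0373] tcp jig [ 0.0494 -0.0679]
jig (239, 120, 114, 158) [ 0.0539 -0.0272] [0.0391 0.0594] 0.04838976636528969
```

View pics/w7.png

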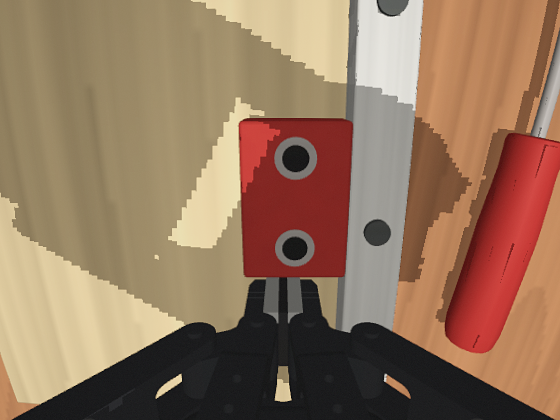

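The spacer is sliding flush along the rail (yaw 0.05°). Continuing.

Call:
servo_tool --steps '[{"tx": -0.035,"ty": 0.5,"tz": 0,"yaw": 0,"claw": 0},{"tx": -0.035,"ty": 0.5,"tz": 0,"yaw": 0,"claw": 0},{"tx": -0.035,"ty": 0.5,"tz": 0,"yaw": 0,"claw": 0},{"tx": -0.035,"ty": 0.5,"tz": 0,"yaw": 0,"claw": 0},{"tx": -0.035,"ty": 0.5,"tz": 0,"yaw": 0,"claw": 0},{"tx": -0.035,"ty": 0.5,"tz": 0,"yaw": 0,"claw": 0},{"tx": -0.035,"ty": 0.5,"tz": 0,"yaw": 0,"claw": 0},{"tx": -0.035,"ty": 0.5,"tz": 0,"yaw": 0,"claw": 0},{"tx": -0.035,"ty": 0.5,"tz": 0,"yaw": 0,"claw": 0},{"tx": -0.035,"ty": 0.5,"tz": 0,"yaw": 0,"claw": 0},{"tx": -0.035,"ty": 0.5,"tz": 0,"yaw": 0,"claw": 0},{"tx": -0.035,"ty": 0.5,"tz": 0,"yaw": 0,"claw": 0},{"tx": -0.035,"ty": 0.5,"tz": 0,"yaw": 0,"claw": 0},{"tx": -0.035,"ty": 0.5,"tz": 0,"yaw": 0,"claw": 0},{"tx": -0.035,"ty": 0.5,"tz": 0,"yaw": 0,"claw": 0},{"tx": -0.035,"ty": 0.5,"tz": 0,"yaw": 0,"claw": 0},{"tx": -0.035,"ty": 0.5,"tz": 0,"yaw": 0,"claw": 0},{"tx": -0.035,"ty": 0.5,"tz": 0,"yaw": 0,"claw": 0},{"tx": -0.035,"ty": 0.5,"tz": 0,"yaw": 0,"claw": 0}]'

```text
time_s: 11.95
position: [0.6264, -0.0484, 0.0373]
tool_rot: [[-0.106, 0.994, -0.0], [0.994, 0.106, -0.0], [-0.0, -0.0, -1.0]]
ft_force: [-1.9, -2.8, 0.5]
grip_width: -0.0004
gripper_force: 1.2
```

```bash
python3 meas.py w8
```

```text
11.95 [ 0.6264 -0.0484  0.0373] tcp jig [0.0527 0.0273]
jig (228, 120, 114, 158) [0.0537 0.068 ] [0.0392 0.0594] 0.08810177445411682
```

Call:
servo_tool --steps '[{"tx": -0.03,"ty": 0.4,"tz": 0,"yaw": 0,"claw": 0},{"tx": -0.03,"ty": 0.4,"tz": 0,"yaw": 0,"claw": 0},{"tx": -0.03,"ty": 0.4,"tz": 0,"yaw": 0,"claw": 0},{"tx": -0.03,"ty": 0.4,"tz": 0,"yaw": 0,"claw": 0},{"tx": -0.03,"ty": 0.4,"tz": 0,"yaw": 0,"claw": 0},{"tx": -0.02,"ty": 0.2,"tz": 0,"yaw": 0,"claw": 0},{"tx": -0.02,"ty": 0.2,"tz": 0,"yaw": 0,"claw": 0},{"tx": -0.01,"ty": 0.1,"tz": 0,"yaw": 0,"claw": 0}]'

```text
time_s: 12.8
position: [0.6244, -0.0235, 0.0373]
tool_rot: [[-0.106, 0.994, -0.0], [0.994, 0.106, -0.0], [0.0, -0.0, -1.0]]
ft_force: [-2.7, -3.8, -0.7]
grip_width: 0.0002
gripper_force: 1.4
```

Call:
servo_tool --steps '[{"tx": -0.01,"ty": 0.1,"tz": 0,"yaw": 0,"claw": 0},{"tx": -0.01,"ty": 0.1,"tz": 0,"yaw": 0,"claw": 0},{"tx": -0.01,"ty": 0.1,"tz": 0,"yaw": 0,"claw": 0}]'

```text
time_s: 13.1
position: [0.6242, -0.0208, 0.0373]
tool_rot: [[-0.106, 0.994, -0.0], [0.994, 0.106, -0.0], [-0.0, -0.0, -1.0]]
ft_force: [-2.6, -2.4, -0.5]
grip_width: 0.0001
gripper_force: 1.4
```

Call:
servo_tool --steps '[{"tx": -0.01,"ty": 0.1,"tz": 0,"yaw": 0,"claw": 0},{"tx": -0.01,"ty": 0.1,"tz": 0,"yaw": 0,"claw": 0}]'

```text
time_s: 13.3
position: [0.6241, -0.0197, 0.0373]
tool_rot: [[-0.106, 0.994, 0.0], [0.994, 0.106, -0.002], [-0.002, -0.0, -1.0]]
ft_force: [-2.3, -11.4, -0.7]
grip_width: -0.0001
gripper_force: 5.7
```

The force has risen to 11 N, so the spacer is against the stop. Backing off along the rail, then up and away.

Call:
servo_tool --steps '[{"tx": 0.01,"ty": -0.1,"tz": 0,"yaw": 0,"claw": 0},{"tx": 0.03,"ty": -0.5,"tz": 0,"yaw": 0,"claw": 0},{"tx": 0,"ty": -1.5,"tz": 0,"yaw": 0,"claw": 0},{"tx": 0,"ty": -2,"tz": 1,"yaw": 0,"claw": 0},{"tx": 0,"ty": -2,"tz": 4,"yaw": 0,"claw": 0},{"tx": 0,"ty": 0,"tz": 4,"yaw": 0,"claw": 0},{"tx": 0,"ty": 0,"tz": 3,"yaw": 0,"claw": 0},{"tx": 0,"ty": 0,"tz": 0,"yaw": 0,"claw": 0},{"tx": 0,"ty": 0,"tz": 0,"yaw": 0,"claw": 0}]'

```text
time_s: 14.2
position: [0.6244, -0.0804, 0.1574]
tool_rot: [[-0.106, 0.994, 0.001], [0.994, 0.106, 0.0], [-0.0, 0.001, -1.0]]
ft_force: [-0.2, -0.7, -0.3]
grip_width: -0.0003
gripper_force: 0.0
```

```bash
python3 meas.py w9
```

```text
14.2 [ 0.6244 -0.0804  0.1574] tcp jig [ 0.0473 -0.0043]
jig (261, 11, 64, 98) [0.0537 0.0963] [0.0393 0.0589] 0.05092792958021164
```

View pics/w9.png

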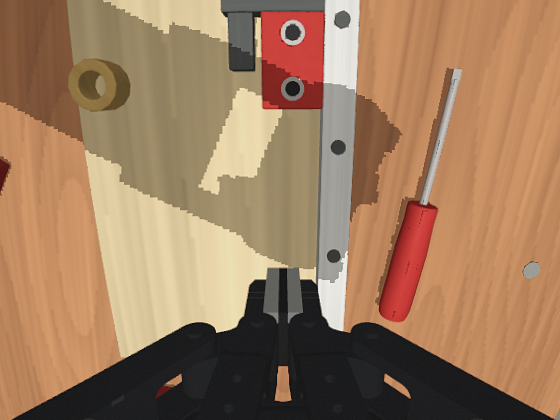

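The spacer is seated against the stop (row 11) and the rail (column 324), square to 0.05°. The yellow mark is covered and the arm is clear of everything.

```bash
python3 -c "
from rig import env;print(env.close_job())"
```

```text
the job is handed in; nothing more can be done
None
```

I pushed the red spacer flat against the rail, slid it along the rail to the end stop, and handed the job in at about 14 s; it measured square to about 0.05°, with the arm clear and nothing else touched.

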